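# Load the brown tape from the back of the roll holder

### The job

The bench tape dispenser is empty and needs the brown tape, the innermost of the three rolls on the roll holder's arm. Slide off the two rolls in front of it and park them both on the two-bar cradle, then hang the brown roll on the dispenser's axle, between its side plate and its end cap. Hang the other two back on the holder's arm, the paper tape on the inside and the clear tape nearest the open end because it is used next, and let go of everything without disturbing the other things on the bench.

Things in the scene. Friction and masses are not known exactly. Their poses are not given: they have to be found in the camera images.
- brown_tape: roll of brown packing tape on edge, 125 mm outside diameter, 46 mm wide, core hole 76 mm diameter; at the start innermost on the holder's arm. Origin: centre of the roll; y: the roll's axis; z: up. 0.28 kg. Hung on the holder's or dispenser's bar by the top of its hole, its centre is 89 mm above the bench, the bar's top 27 mm below the roll's top.
- clear_tape: roll of clear (cream-looking) packing tape on edge, 113 mm outside diameter, 46 mm wide, core hole 76 mm diameter; at the start in the middle or outermost on the holder's arm. Origin: centre; y: its axis; z: up. 0.22 kg. Hung on the holder's or dispenser's bar by the top of its hole, its centre is 89 mm above the bench, the bar's top 21 mm below the roll's top.
- paper_tape: narrow roll of white paper tape on edge, 120 mm outside diameter, 30 mm wide, core hole 76 mm diameter; at the start in the middle or outermost on the holder's arm. Origin: centre; y: its axis; z: up. 0.18 kg. Hung on the holder's or dispenser's bar by the top of its hole, its centre is 89 mm above the bench, the bar's top 25 mm below the roll's top.
- roll_holder: grey steel roll holder, fixed: foot plate 100x300x13 mm, upright 50 mm wide, 123 mm high, and a level arm with an open end: a flat bar 28 mm wide, 18 mm high. Origin: on the bench under the arm's root; the arm runs along the holder's -y, axis 115 mm up, free from 4 to 265 mm, then an end cap 34 mm wide, 26 mm high (to 270 mm). Rolls pass the cap when lifted 26 mm, hole and arm concentric.
- tape_dispenser: grey bench tape dispenser, fixed: base 155x92x22 mm, cutter nose on its -x side (78 to 105 mm out, 81 mm high), side plate on its +y side (123 mm high), level axle open towards -y: a flat bar 28 mm wide, 18 mm high. Origin: on the bench under the axle's middle; axle along y, axis 115 mm up, free between the plate (y = +36 mm) and an end cap 34 mm wide, 26 mm high (y = -36 to -41 mm).
- roll_cradle: low steel cradle, fixed: two level 10 mm bars 220 mm long, along its y at x = -35 and +35 mm, axes 30 mm up, end plates 104 mm wide, 41 mm high. Origin: on the bench under its centre. A roll on edge across both bars (axis along y) stays put, its centre 88 (brown), 81 (clear) or 85 (paper) mm above the bench. Room for two rolls, centres 50 mm either side of the middle.
- tape_measure: yellow pocket tape measure, bystander, 42x76x67 mm, stands loose on the bench; leave alone. Origin: centre of its underside.
- battery_pack: black spare scanner battery lying flat, bystander, 76x38x22 mm, loose; leave alone. Origin: centre of its underside.
- bubble_roll: roll of bubble wrap standing on end at the back left, fixed, about 150 mm diameter, 490 mm high: keep clear of it. Origin: on the bench under its axis.
- label_roll: white label roll standing on end, bystander, 72 mm diameter, 50 mm high, small card core, loose; leave alone. Origin: centre of its underside.

How it is judged:
On the way, in this order (a step that is already met when the one before it is completed fails the run):
1. the clear and the paper tape are both parked on the cradle, on edge across its two bars, released (x of clear_tape in the frame of roll_cradle between -0.012 and 0.012 m and y of clear_tape in the frame of roll_cradle between -0.1 and 0.1 m and z of clear_tape in the frame of roll_cradle between 0.065 and 0.1 m and angle between the y axis of each of clear_tape, paper_tape and the y axis of roll_cradle, either way round below 0.15 rad and x of paper_tape in the frame of roll_cradle between -0.012 and 0.012 m and y of paper_tape in the frame of roll_cradle between -0.1 and 0.1 m and z of paper_tape in the frame of roll_cradle between 0.065 and 0.1 m and linear speed of each of clear_tape, paper_tape below 0.05 m/s and contact force between each of clear_tape, paper_tape and the fingers below 0.1 N), for 0.2 s.
2. the brown tape hangs on the dispenser's axle (x of brown_tape in the frame of tape_dispenser between -0.02 and 0.02 m and y of brown_tape in the frame of tape_dispenser between -0.017 and 0.017 m and z of brown_tape in the frame of tape_dispenser between 0.075 and 0.1 m and angle between the y axis of brown_tape and the y axis of tape_dispenser, either way round below 0.15 rad and linear speed of brown_tape below 0.05 m/s), for 0.2 s.
At the end, for the whole second after the job is handed in: Brown hangs on the dispenser axle, middle within 17 mm of the axle's; clear and paper hang on the holder arm between upright and end cap, clear nearer the open end. Each: middle 75 to 100 mm high, at most 20 mm aside of its axle, axis within 0.15 rad of it, at rest (all of step 2 and x of clear_tape in the frame of roll_holder between -0.02 and 0.02 m and y of clear_tape in the frame of roll_holder between -0.25 and -0.01 m and z of clear_tape in the frame of roll_holder between 0.075 and 0.1 m and angle between the y axis of each of clear_tape, paper_tape and the y axis of roll_holder, either way round below 0.15 rad and x of paper_tape in the frame of roll_holder between -0.02 and 0.02 m and y of paper_tape in the frame of roll_holder between -0.255 and -0.01 m and z of paper_tape in the frame of roll_holder between 0.075 and 0.1 m and ((y of clear_tape in the frame of roll_holder below -0.04 m and y of paper_tape in the frame of roll_holder above -0.04 m) or (y of clear_tape in the frame of roll_holder below -0.07 m and y of paper_tape in the frame of roll_holder above -0.07 m) or (y of clear_tape in the frame of roll_holder below -0.1 m and y of paper_tape in the frame of roll_holder above -0.1 m) or (y of clear_tape in the frame of roll_holder below -0.13 m and y of paper_tape in the frame of roll_holder above -0.13 m) or (y of clear_tape in the frame of roll_holder below -0.16 m and y of paper_tape in the frame of roll_holder above -0.16 m) or (y of clear_tape in the frame of roll_holder below -0.19 m and y of paper_tape in the frame of roll_holder above -0.19 m) or (y of clear_tape in the frame of roll_holder below -0.22 m and y of paper_tape in the frame of roll_holder above -0.22 m)) and linear speed of each of clear_tape, paper_tape below 0.05 m/s); the robot touches nothing.
It fails at once if the tape measure is shifted by more than 20 mm (distance of tape_measure from where it was at the start of the episode above 0.02 m).
It fails at once if the battery pack is shifted by more than 20 mm (distance of battery_pack from where it was at the start of the episode above 0.02 m).
It fails at once if the label roll is shifted by more than 20 mm (distance of label_roll from where it was at the start of the episode above 0.02 m).
It also fails if it takes over 106 s, if anything falls off the work surface, if the arm or the gripper's body presses on something with over 40 N, if the wrist force passes 120 N, or if a joint passes its speed limit or range.

### The arm

A 6-joint arm with a two-finger parallel gripper is mounted at the origin on the work surface; the furniture and walls round the work are solid. World frame = base frame: x ahead of the robot, y to its left, z up, the work surface at z = 0. Lengths are in m, angles in rad, forces in N, time in s.
With the tool pointing down it reaches from about 0.225 to 0.725 m from the base axis. Payload 3.1 kg.
Tool frame: the origin (TCP) lies on the centre line of the jaws, within the pads' length; the fingertips stand 22 mm ahead of it and the grasp point (between the pads) lies 3 mm ahead of it; z points along the fingers, y is the line along which they close (so a half turn about z gives the same grasp; the last joint's range is limited). The gripper opens to 85 mm and grips with 20 to 120 N. Pads are 22 mm wide; open, the fingers measure 114 mm over their backs; the gripper's body (76 mm by 85 mm) begins 54 mm behind the grasp point. The pads swing forward as they close: fully open they stand 13 mm farther back than shut.
Start: joints at [1.155, 0.048, 0.099, 1.622, 0, 1.443], TCP at [0.149, 0.503, 0.253] pointing down, gripper open.
Joint ranges: [-2.91, 2.91], [-0.99, 1.94], [-1.21, 1.42], [-2.12, 2.29], [-1.49, 1.47], [-3.14, 3.14]. Speed limits (rad/s): [2.79, 2.79, 3.14, 3.14, 3.14, 3.14].

### API

Orientations are given as a unit quaternion [x, y, z, w].
In Python, from workcell import get_obs, camera, get_calibration, close_job gives the robot as it stands.
- The arm moves only by the shell command python3 -m crank 'ROWS' [FORCE]. ROWS is a JSON object whose one key "series" holds a list that holds one entry, the list of rows, each a list of 7 numbers: the turn, a rotation vector about the tool's x, y, z in degrees, then the shift along the tool's x, y, z in cm, then the closure, from -1 (fully open) to 1 (shut). A call has exactly 10 rows; each row shifts and turns the commanded pose from where the row before left it, along the tool's axes as they then stand; what a row does not reach is not made up. A row lasts 1/8 s, in which the tool goes at most 62.5 mm and 10.7 degrees, less where a joint would pass 70% of its speed; a pose out of reach is approached as far as the arm can. A call with a gripper value outside its range is refused whole. The fingers move at their own pace and stop on an object; FORCE is the grip in N (left out, the last holds). Time passes only in rows, so rows that do not move let the fingers close, or fill a call up. It gives the time, the measured TCP pose, the force, the opening and the grip force at its end, in the units of the state.
- get_obs(): the state, without advancing time (a new reading comes with each control period).
- camera(name): name is "scene" or "top" or "wrist"; returns (picture, depth): 384x512x3 uint8, red, green, blue; 384x512 float32, m along the optical axis (not along the pixel's ray), 0 where there is no reading.
- get_calibration(name): a dict with "K" (3x3 intrinsics, pixels), "view" (4x4, takes a point from world to camera coordinates). Camera axes: x right, y up, looking along -z (the intrinsics and any distortion apply to the point x, -y, -z); pixel columns grow to the right and rows downward; lengths in m; the calibration is good to about 2 mm. A picture is of the moment at which its call begins: read the wrist's pose just before it. get_calibration takes no time and is no camera call; for the wrist camera it gives the pose at the moment of the call.
- close_job(): hands the job in; it is judged then, once.
The state is a dict: "time": time; "joint_positions": joint angles; "qd": joint speeds; "joint_efforts": joint torques, N m; "tool_pos": TCP position; "orientation": TCP orientation; "contact_force": force on the tool from outside, world axes, zero at the start; "wrist_torque": the same for the moment, N m; "width": opening from 0.0 (shut) to 1.0 (fully open); "grip_force": force on a finger pad.
Only numpy, scipy, OpenCV 4.12 (cv2) and the standard library are available. Lean on these libraries where they do the work, as an engineer would, in place of code of your own. Each camera call takes 0.05 s, during which the arm holds its last target. There are 200 camera calls.

## Working session

There is one attempt and no reset: what is moved stays moved. The work goes in short steps, Python scripts to look and compute and a shell command to move; the robot and the scene stay as the last step left them, time stands still between calls to the robot, and variables do not carry over. Pictures are saved under pics/ and viewed, at most 14 in all, crops included, and the job is handed in when it is done.

```bash
mkdir -p pics; ls
cat > h.py <<'E'
import numpy as np,cv2
from workcell import get_obs,camera,get_calibration
from scipy.spatial.transform import Rotation as R
def cloud(name):
    c=get_calibration(name);im,d=camera(name);K=np.array(c['K']);V=np.array(c['view'])
    v,u=np.mgrid[:384,:512]
    P=np.stack([(u-K[0,2])/K[0,0]*d,-(v-K[1,2])/K[1,1]*d,-d],-1)
    W=(P-V[:3,3])@V[:3,:3]
    W[d==0]=np.nan
    return im,W,c
def save(im,f,s=1):
    cv2.imwrite('pics/'+f,cv2.resize(im[:,:,::-1],None,fx=s,fy=s,interpolation=cv2.INTER_CUBIC))
E
python3 - <<'E'
from h import *
print(get_obs())
for n in('scene','top'):
    im,W,c=cloud(n); np.savez(n+'.npz',im=im,W=W); save(im,n+'.png',1.5); print(n,{k:np.round(v,3).tolist() if k in('K','view') else v for k,v in c.items()})
E
```

```text
pics
{'time': 0.0, 'joint_positions': array([1.15518818e+00, 4.87714692e-02, 9.75722999e-02, 1.62197147e+00,
       2.66807282e-05, 1.44304564e+00]), 'qd': array([ 8.52486515e-04, -9.95868584e-04, -1.16273190e-04,  2.68849526e-04,
        6.87884932e-06,  5.97753379e-04]), 'joint_efforts': array([ 2.33164983e-04, -3.38793361e+01,  3.20009923e+01,  2.06822238e-02,
       -7.58945794e-05,  2.83327708e-06]), 'tool_pos': array([0.14880082, 0.50289336, 0.2520935 ]), 'orientation': array([ 1.43432236e-01,  9.89659428e-01, -1.14003182e-03, -3.31423570e-04]), 'contact_force': array([-0.43498593, -0.71700423,  0.3178615 ]), 'wrist_torque': array([ 0.04979175, -0.02275226, -0.00669388]), 'grip_force': 0.0, 'width': 0.998973373147897}
scene {'K': [[456.014, 0.0, 254.09], [0.0, 456.014, 193.468], [0.0, 0.0, 1.0]], 'view': [[0.467, -0.884, 0.015, -0.32], [0.423, 0.238, 0.874, -0.272], [-0.777, -0.402, 0.485, -0.931], [0.0, 0.0, 0.0, 1.0]]}
top {'K': [[390.212, 0.0, 252.052], [0.0, 390.212, 196.0], [0.0, 0.0, 1.0]], 'view': [[0.011, -1.0, 0.017, -0.121], [0.984, 0.014, 0.179, -0.52], [-0.179, 0.015, 0.984, -1.292], [0.0, 0.0, 0.0, 1.0]]}
```

View pics/scene.png

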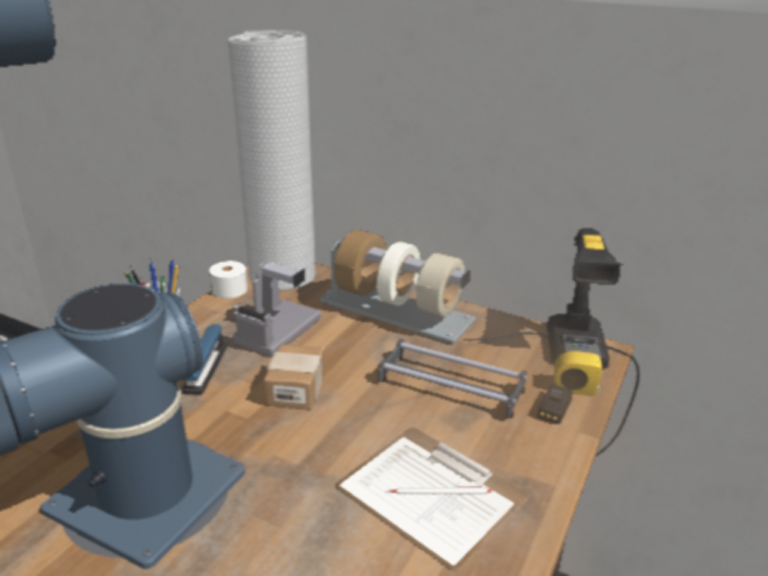

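View pics/top.png

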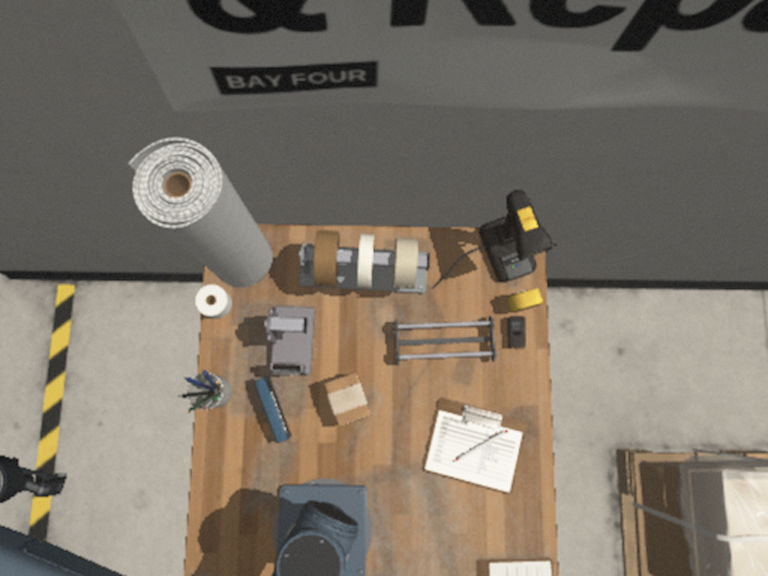

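Order on the arm: brown at (325,258), white paper at (365,262), cream clear at (405,265) in the top view. The dispenser is at (290,340) and the cradle at (445,340). Next I'll measure them from the depth data.

Run:
```python
from h import *
T=np.load('top.npz');W=T['W'];im=T['im']
S=np.load('scene.npz')['W']
def px(u,v): return np.round(W[int(v/1.5),int(u/1.5)],3)
for n,p in dict(brown=(326,245),paper=(366,250),clear=(406,255),arm1=(345,262),arm2=(386,266),cap=(427,270),bubble=(178,184),label=(212,300),meas=(525,300),batt=(516,332),scanner=(520,240),disp_axle=(288,325),plate=(270,325),box=(347,398),crL=(396,340),crR=(492,340)).items(): print(n,px(*p))
def region(x0,x1,y0,y1,z0,z1,C):
    P=C[np.isfinite(C).all(-1)]
    return P[(P[:,0]>x0)&(P[:,0]<x1)&(P[:,1]>y0)&(P[:,1]<y1)&(P[:,2]>z0)&(P[:,2]<z1)]
# ortho height map
H=np.zeros((350,500,3),np.uint8)
import itertools
for C in(S,W):
    P=C[np.isfinite(C).all(-1)]
    i=((0.75-P[:,0])/0.001/1.5).astype(int);j=((0.32-P[:,1])/0.001/1.5).astype(int)
    ok=(i>=0)&(i<350)&(j>=0)&(j<500)&(P[:,2]<.3)&(P[:,2]>-.02)
    o=np.argsort(P[ok,2]);col=cv2.applyColorMap((np.clip(P[ok,2]/.17,0,1)*255).astype(np.uint8),cv2.COLORMAP_JET)[:,0]
    H[i[ok][o],j[ok][o]]=col[o]
cv2.imwrite('pics/ortho.png',cv2.resize(H,None,fx=1.6,fy=1.6,interpolation=cv2.INTER_NEAREST))
```

```text
brown [0.609 0.001 0.15 ]
paper [ 0.6   -0.086  0.15 ]
clear [ 0.589 -0.17   0.148]
arm1 [ 0.579 -0.041  0.127]
arm2 [ 0.572 -0.129  0.119]
cap [ 0.587 -0.228  0.014]
bubble [0.626 0.22  0.457]
label [nan nan nan]
meas [ 0.509 -0.448  0.064]
batt [ 0.443 -0.436  0.021]
scanner [ 0.613 -0.404  0.194]
disp_axle [0.439 0.077 0.126]
plate [0.439 0.116 0.125]
box [ 0.287 -0.048  0.056]
crL [ 0.42  -0.157  0.032]
crR [ 0.423 -0.378  0.03 ]
```

View pics/ortho.png

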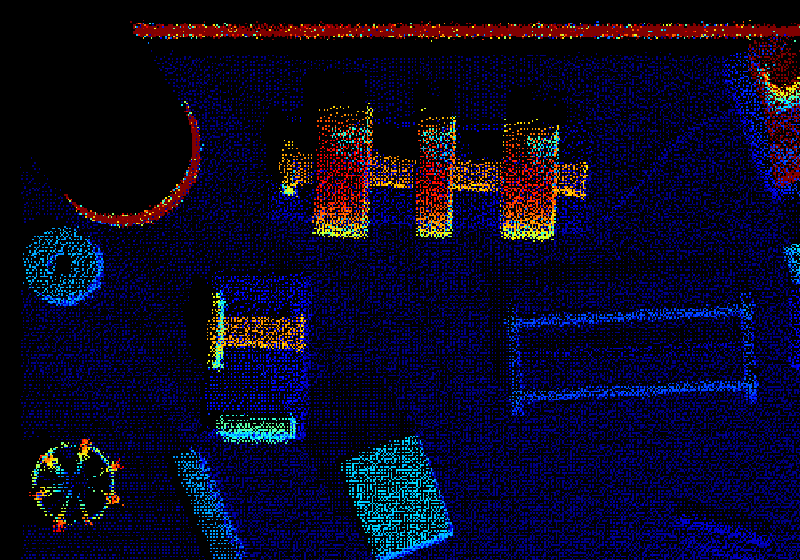

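```bash
cat > fit.py <<'E'
from h import *
def reg(C,x0,x1,y0,y1,z0,z1):
    P=C[np.isfinite(C).all(-1)]
    return P[(P[:,0]>x0)&(P[:,0]<x1)&(P[:,1]>y0)&(P[:,1]<y1)&(P[:,2]>z0)&(P[:,2]<z1)]
def line(P):  # y along, x centre from edges per y bin
    ys=np.arange(P[:,1].min(),P[:,1].max(),.006);o=[]
    for a in ys:
        q=P[(P[:,1]>=a)&(P[:,1]<a+.006)]
        if len(q)>8:o.append((a+.003,(np.percentile(q[:,0],4)+np.percentile(q[:,0],96))/2,np.ptp(q[:,0])))
    o=np.array(o);m=np.abs(o[:,2]-np.median(o[:,2]))<.008;o=o[m];k=np.polyfit(o[:,0],o[:,1],1);return k,o
E
python3 - <<'E'
from fit import *
C={n:np.load(n+'.npz')['W'] for n in('top','scene')}
for n,W in C.items():
    print(n)
    A=reg(W,.53,.62,-.24,.05,.118,.130)
    A=A[((A[:,1]<-.032)&(A[:,1]>-.065))|((A[:,1]<-.11)&(A[:,1]>-.145))|(A[:,1]<-.2)]
    print('arm n',len(A), A[:,2].mean())
    try:
        k,o=line(A);print('arm slope %.4f x0 %.4f'%tuple(k),'yawdeg',np.degrees(np.arctan(-k[0])),np.round(o,3).tolist())
    except Exception as e:print(e)
    print('cap min y',[round(float(v),3) for v in np.percentile(reg(W,.54,.6,-.26,-.2,.11,.135)[:,1],[1,3,10])])
    for nm,a,b in(('brown',-.045,.045),('paper',-.115,-.06),('clear',-.2,-.145)):
        P=reg(W,.48,.68,a,b,.134,.16);print(nm,len(P),'y',np.round(np.percentile(P[:,1],[1,3,50,97,99]),4),'z99',np.round(np.percentile(P[:,2],[50,95]),4),'x',np.round(np.percentile(P[:,0],[3,97]),3))
    D=reg(W,.40,.48,.02,.125,.118,.13);k,o=line(D[(D[:,1]>.04)&(D[:,1]<.1)]);print('axle',k,'deg',np.degrees(np.arctan(-k[0])),'yrange',np.percentile(D[:,1],[1,3,97,99]))
    for lo,hi in((.42,.47),(.345,.395)):
        B=reg(W,lo,hi,-.37,-.17,.026,.042)
        if len(B)>20:
            k=np.polyfit(B[:,1],B[:,0],1);print('bar',k,'z',np.percentile(B[:,2],[50,95]),'x at -.27',np.polyval(k,-.27))
    E=reg(W,.345,.47,-.42,-.12,.02,.05);print('cr y',np.percentile(E[:,1],[.3,1,99,99.7]))
E
```

```text
top
arm n 230 0.12488884219240627
arm slope 0.0457 x0 0.5916 yawdeg -2.616725264491922 [[-0.221, 0.582, 0.032], [-0.215, 0.582, 0.027], [-0.209, 0.582, 0.027], [-0.203, 0.582, 0.026], [-0.137, 0.587, 0.024], [-0.131, 0.584, 0.025], [-0.125, 0.586, 0.023], [-0.119, 0.585, 0.026], [-0.113, 0.586, 0.025], [-0.059, 0.588, 0.025], [-0.053, 0.59, 0.026], [-0.047, 0.59, 0.025], [-0.041, 0.59, 0.026], [-0.035, 0.59, 0.027]]
cap min y [-0.224, -0.224, -0.223]
brown 392 y [-0.0224 -0.022   0.0002  0.0224  0.0254] z99 [0.1475 0.1544] x [0.549 0.633]
paper 214 y [-0.0994 -0.0993 -0.0848 -0.0707 -0.0705] z99 [0.1453 0.1509] x [0.551 0.624]
clear 304 y [-0.1965 -0.1961 -0.1737 -0.151  -0.1508] z99 [0.1432 0.1493] x [0.549 0.616]
axle [0.06369731 0.43383663] deg -3.6446629011029836 yrange [0.03920741 0.0393809  0.12018888 0.12277203]
bar [-0.0528102   0.43983293] z [0.0348089  0.03856603] x at -.27 0.4540916818326998
bar [-0.05599067  0.36910416] z [0.03510651 0.03982421] x at -.27 0.3842216379317876
cr y [-0.38539417 -0.38300988 -0.15671591 -0.15480604]
scene
arm n 192 0.12260190215281071
arm slop
[... 216 characters left out ...]
052, 0.588, 0.026], [-0.046, 0.588, 0.03], [-0.04, 0.59, 0.024]]
cap min y [-0.229, -0.228, -0.228]
brown 251 y [-0.0283 -0.0275 -0.008   0.0194  0.0219] z99 [0.1444 0.1505] x [0.552 0.615]
paper 155 y [-0.1053 -0.1045 -0.0921 -0.0739 -0.0728] z99 [0.1419 0.1474] x [0.552 0.614]
clear 180 y [-0.1997 -0.1993 -0.1774 -0.1555 -0.1541] z99 [0.1414 0.1449] x [0.554 0.604]
axle [0.00779441 0.43749689] deg -0.4465778959948837 yrange [0.03477098 0.03544906 0.11874459 0.12094384]
bar [-0.05363038  0.43846396] z [0.03197562 0.03515095] x at -.27 0.4529441582469783
bar [-0.05349364  0.36849277] z [0.03206388 0.03526198] x at -.27 0.3829360518512253
cr y [-0.38865715 -0.38805659 -0.16110132 -0.15928104]
```

```bash
cat > d.py <<'E'
# python3 d.py x y z toolYangle_deg -> remaining turn (deg) and shift (cm) in the tool axes AFTER the turn
import sys
from h import *
o=get_obs();x,y,z,a=map(float,sys.argv[1:5]);a=np.radians(a)
Y=np.array([np.cos(a),np.sin(a),0]);Z=np.array([0,0,-1.]);X=np.cross(Y,Z)
Rt=np.stack([X,Y,Z],1);Rc=R.from_quat(o['orientation'])
print('t',round(o['time'],2),'pos',np.round(o['tool_pos'],4),'w',round(o['width'],3),'g',round(o['grip_force'],1),'F',np.round(o['contact_force'],1))
print('turn',np.round(np.degrees((Rc.inv()*R.from_matrix(Rt)).as_rotvec()),2),'shift cm',np.round(Rt.T@(np.array([x,y,z])-o['tool_pos'])*100,2))
E
A='[0,0,0,-2.57,-3.66,0,-1]'
python3 -m crank '{"series":[[[0,0,-7,0,0,0,-1],[0,0,-7,0,0,0,-1],[0,0,0,-2.57,-3.66,0,-1],[0,0,0,-2.57,-3.66,0,-1],[0,0,0,-2.57,-3.66,0,-1],[0,0,0,-2.57,-3.66,0,-1],[0,0,0,-2.57,-3.66,0,-1],[0,0,0,-2.57,-3.66,0,-1],[0,0,0,-2.57,-3.66,0,-1],[0,0,0,-2.57,-3.66,0,-1]]]}' 60
python3 -m crank '{"series":[[[0,0,0,-2.57,-3.66,0,-1],[0,0,0,-2.57,-3.66,0,-1],[0,0,0,-2.57,-3.66,0,-1],[0,0,0,-2.57,-3.66,0,-1],[0,0,0,-2.57,-3.66,0,-1],[0,0,0,-2.57,-3.66,0,-1],[0,0,0,-2.57,-3.66,0,-1],[0,0,0,-2.57,-3.66,0,-1],[0,0,0,-2.57,-3.66,0,-1],[0,0,0,-2.57,-3.66,0,-1]]]}'
python3 d.py .583 -.1755 .15 87.5
python3 - <<'E'
from h import *
im,W,c=cloud('wrist');np.savez('wrist1.npz',im=im,W=W);save(im,'wrist1.png',1)
E
```

```text
time: 1.35
tool_pos: [0.3421, 0.2006, 0.2529]
orientation: [0.022, 1.0, -0.0, -0.0]
contact_force: [0.9, 0.1, -0.2]
width: 1.001
grip_force: 0.0
time: 2.6
tool_pos: [0.583, -0.1761, 0.2525]
orientation: [0.022, 1.0, 0.0, -0.001]
contact_force: [0.8, -0.2, 0.6]
width: 1.003
grip_force: 0.0
t 2.6 pos [ 0.583  -0.1761  0.2525] w 1.003 g 0.0 F [ 0.8 -0.2  0.6]
turn [ 0.03 -0.06  0.  ] shift cm [ 0.    0.06 10.25]
```

View pics/wrist1.png

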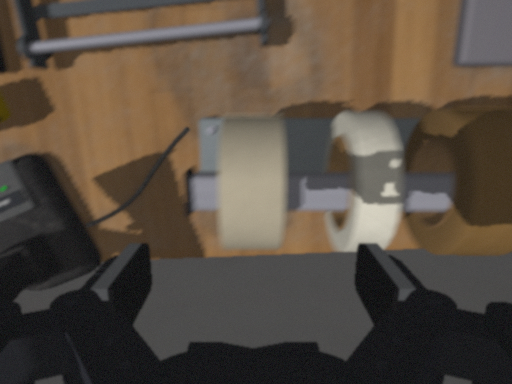

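The wrist view shows the clear roll at (252,182), midway between the fingers. The arm runs level at row 190, with its cap at (192,192).

Run:
```python
from fit import *
W=np.load('wrist1.npz')['W']
for nm,a,b in(('brown',-.045,.045),('paper',-.125,-.055),('clear',-.22,-.145)):
    P=reg(W,.48,.68,a,b,.134,.17)
    if len(P)>10:print(nm,len(P),'y',np.round(np.percentile(P[:,1],[1,3,50,97,99]),4),'z',np.round(np.percentile(P[:,2],[50,95]),4))
A=reg(W,.53,.62,-.24,.05,.115,.132)
A=A[((A[:,1]<-.028)&(A[:,1]>-.065))|((A[:,1]<-.11)&(A[:,1]>-.145))|((A[:,1]<-.203)&(A[:,1]>-.217))]
k,o=line(A);print(k,np.polyval(k,-.175),A[:,2].mean(),np.round(o,3).tolist())
C=reg(W,.54,.62,-.25,-.2,.11,.135);print('cap',np.percentile(C[:,1],[1,3]))
B=reg(W,.42,.49,-.39,-.14,.026,.045);k=np.polyfit(B[:,1],B[:,0],1);print('bar',k,np.polyval(k,-.27),np.percentile(B[:,1],[1,99]))
```

```text
brown 5338 y [-0.0258 -0.0253 -0.0146  0.0042  0.0094] z [0.1453 0.1507]
paper 4560 y [-0.103  -0.1024 -0.0886 -0.0733 -0.0721] z [0.144  0.1476]
clear 5795 y [-0.1983 -0.197  -0.1752 -0.1533 -0.1521] z [0.1425 0.1453]
[0.04594079 0.59242944] 0.5843897963242363 0.12316286774851298 [[-0.214, 0.583, 0.028], [-0.208, 0.583, 0.028], [-0.202, 0.583, 0.028], [-0.142, 0.586, 0.028], [-0.136, 0.586, 0.028], [-0.13, 0.586, 0.028], [-0.124, 0.587, 0.027], [-0.118, 0.587, 0.028], [-0.112, 0.587, 0.028], [-0.064, 0.59, 0.026], [-0.058, 0.59, 0.027], [-0.052, 0.59, 0.027], [-0.046, 0.59, 0.027], [-0.04, 0.591, 0.027], [-0.034, 0.591, 0.027], [-0.028, 0.591, 0.027]]
cap [-0.22593804 -0.22520801]
bar [-0.02126746  0.44885372] 0.45459593528443276 [-0.38225386 -0.15742453]
```

```bash
python3 -m crank '{"series":[[[0,0,0,-0.15,0.06,3,-1],[0,0,0,0,0,3,-1],[0,0,0,0,0,2.25,-1],[0,0,0,0,0,1.5,-1],[0,0,0,0,0,0.5,-1],[0,0,0,0,0,0,-1],[0,0,0,0,0,0,1],[0,0,0,0,0,0,1],[0,0,0,0,0,0,1],[0,0,0,0,0,0,1]]]}' 60
python3 d.py .5798 -.278 .176 87.4
```

```text
time: 3.9
tool_pos: [0.5848, -0.1746, 0.1523]
orientation: [0.022, 1.0, -0.0, 0.001]
contact_force: [-0.5, -1.0, 4.2]
width: 0.523
grip_force: 62.4
t 3.9 pos [ 0.5848 -0.1746  0.1523] w 0.523 g 62.4 F [-0.5 -1.   4.2]
turn [-0.05  0.13  0.11] shift cm [  0.03 -10.35  -2.37]
```

```bash
python3 -m crank '{"series":[[[0,0,0,0,0,-0.8,1],[0,0,0,0,0,-1,1],[0,0,0,0,0,-0.8,1],[0,0,0,0,-1.5,0,1],[0,0,0,0,-2.5,0,1],[0,0,0,0,-2.5,0,1],[0,0,0,0,-2.5,0,1],[0,0,0,0,-1.5,0,1],[0,0,0,0,0,-1,1],[0,0,0,0,0,0,1]]]}'
python3 d.py .4212 -.322 .170 93.1
python3 - <<'E'
from h import *
im,W,c=cloud('scene');save(im[100:300,150:450],'s2.png',2)
E
```

```text
time: 5.15
tool_pos: [0.5803, -0.2791, 0.1886]
orientation: [0.022, 1.0, -0.0, 0.001]
contact_force: [-1.0, -0.2, -1.7]
width: 0.529
grip_force: 61.8
t 5.15 pos [ 0.5803 -0.2791  0.1886] w 0.529 g 61.8 F [-1.  -0.2 -1.7]
turn [-0.04  0.14 -5.57] shift cm [16.12 -3.42  1.86]
```

View pics/s2.png

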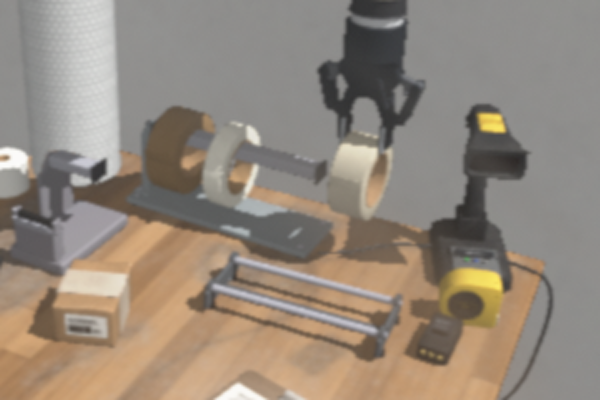

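The clear roll is off the arm at (362,175) and hangs straight in the jaws. Next it goes on the cradle.

```bash
python3 -m crank '{"series":[[[0,0,-5.57,0,0,0,1],[0,0,0,2,-0.42,0,1],[0,0,0,3.5,-0.75,0,1],[0,0,0,3.5,-0.75,0,1],[0,0,0,3.5,-0.75,0,1],[0,0,0,2.5,-0.5,0,1],[0,0,0,1.12,-0.25,1.5,1],[0,0,0,0,0,1.5,1],[0,0,0,0,0,0.7,1],[0,0,0,0,0,0,1]]]}'
python3 d.py .4212 -.322 .1445 93.1
```

```text
time: 6.45
tool_pos: [0.4206, -0.3211, 0.1487]
orientation: [-0.027, 1.0, 0.001, -0.001]
contact_force: [-1.0, 0.5, -2.1]
width: 0.526
grip_force: 61.8
t 6.45 pos [ 0.4206 -0.3211  0.1487] w 0.526 g 61.8 F [-1.   0.5 -2.1]
turn [ 0.09 -0.07  0.05] shift cm [-0.06 -0.09  0.42]
```

```bash
python3 -m crank '{"series":[[[0,0,0,-0.05,-0.05,0.2,1],[0,0,0,0,0,0.15,1],[0,0,0,0,0,0,1],[0,0,0,0,0,0,-1],[0,0,0,0,0,0,-1],[0,0,0,0,0,0,-1],[0,0,0,0,0,-1,-1],[0,0,0,0,0,-3,-1],[0,0,0,0,0,-3,-1],[0,0,0,0,0,-1,-1]]]}'
python3 d.py .5884 -.0875 .2 87.4
```

```text
time: 7.7
tool_pos: [0.4219, -0.3235, 0.2295]
orientation: [-0.027, 1.0, -0.002, 0.002]
contact_force: [0.5, -0.5, -0.6]
width: 0.999
grip_force: 0.0
t 7.7 pos [ 0.4219 -0.3235  0.2295] w 0.999 g 0.0 F [ 0.5 -0.5 -0.6]
turn [-0.21  0.2   5.68] shift cm [-15.57  24.33   2.95]
```

```bash
python3 -m crank '{"series":[[[0,0,5.68,0,0,0,-1],[0,0,0,-1.57,2.33,0,-1],[0,0,0,-2.5,4,0,-1],[0,0,0,-2.5,4,0,-1],[0,0,0,-2.5,4,0,-1],[0,0,0,-2.5,4,0,-1],[0,0,0,-2.5,4,0,-1],[0,0,0,-1.5,2,0,-1],[0,0,0,0,0,0,-1],[0,0,0,0,0,0,-1]]]}'
python3 d.py .5884 -.0875 .151 87.4
python3 - <<'E'
from fit import *
im,W,c=cloud('wrist');save(im,'wrist2.png',1)
for nm,a,b in(('brown',-.045,.045),('paper',-.125,-.055)):
    P=reg(W,.48,.68,a,b,.134,.17)
    if len(P)>10:print(nm,len(P),'y',np.round(np.percentile(P[:,1],[1,3,50,97,99]),4))
im,W,c=cloud('top')
P=reg(W,.36,.48,-.37,-.27,.1,.16);print('clear',np.round(np.percentile(P[:,1],[2,98]),4),np.round(np.percentile(P[:,0],[2,98]),4),P[:,2].max())
E
```

```text
time: 8.95
tool_pos: [0.587, -0.0869, 0.2258]
orientation: [0.023, 1.0, -0.0, -0.001]
contact_force: [-0.2, -0.4, -0.1]
width: 1.005
grip_force: 0.0
t 8.95 pos [ 0.587  -0.0869  0.2258] w 1.005 g 0.0 F [-0.2 -0.4 -0.1]
turn [-0.02 -0.08 -0.01] shift cm [-0.15 -0.05  7.48]
brown 9195 y [-0.0252 -0.0245 -0.0011  0.0211  0.0224]
paper 5273 y [-0.1018 -0.1008 -0.0867 -0.0726 -0.0717]
clear [-0.3439 -0.2972] [0.3702 0.4703] 0.1412391315905864
```

View pics/wrist2.png

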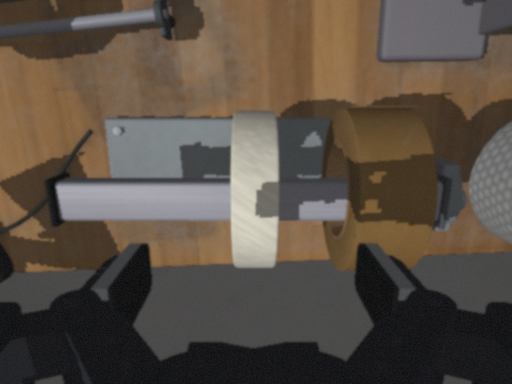

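The paper roll is centred between the fingers at (254,190), and the brown one is close by at (390,185). I'll half close before going down.

```bash
python3 -m crank '{"series":[[[0,0,0,-0.15,-0.02,0,-0.4],[0,0,0,0,0,2,-0.4],[0,0,0,0,0,2.5,-0.4],[0,0,0,0,0,2,-0.4],[0,0,0,0,0,1,-0.4],[0,0,0,0,0,0,-0.4],[0,0,0,0,0,0,1],[0,0,0,0,0,0,1],[0,0,0,0,0,0,1],[0,0,0,0,0,0,1]]]}'
python3 d.py .5801 -.268 .177 87.4
```

```text
time: 10.3
tool_pos: [0.5899, -0.0871, 0.153]
orientation: [0.023, 1.0, -0.0, 0.001]
contact_force: [0.5, 0.1, 5.6]
width: 0.333
grip_force: 61.8
t 10.3 pos [ 0.5899 -0.0871  0.153 ] w 0.333 g 61.8 F [0.5 0.1 5.6]
turn [-0.05  0.16  0.  ] shift cm [  0.15 -18.12  -2.4 ]
```

```bash
python3 -m crank '{"series":[[[0,0,0,0,0,-0.8,1],[0,0,0,0,0,-1,1],[0,0,0,0,0,-0.75,1],[0,0,0,0.02,-2,0,1],[0,0,0,0.02,-3.5,0,1],[0,0,0,0.02,-3.5,0,1],[0,0,0,0.02,-3.5,0,1],[0,0,0,0,-3.5,0,1],[0,0,0,0,-2.1,0,1],[0,0,0,0,0,-0.5,1]]]}'
python3 d.py .4158 -.222 .149 93.1
```

```text
time: 11.55
tool_pos: [0.579, -0.2692, 0.1807]
orientation: [0.024, 1.0, 0.001, -0.001]
contact_force: [-0.5, -0.5, -2.1]
width: 0.334
grip_force: 61.0
t 11.55 pos [ 0.579  -0.2692  0.1807] w 0.334 g 61.0 F [-0.5 -0.5 -2.1]
turn [ 0.07 -0.11 -5.86] shift cm [16.04  5.59  3.17]
```

```bash
python3 -m crank '{"series":[[[0,0,-5.86,0,0,0,1],[0,0,0,3,0,-0.3,1],[0,0,0,4,0,0,1],[0,0,0,3,1.8,0,1],[0,0,0,3,1.9,0,1],[0,0,0,3.04,1.89,0,1],[0,0,0,0,0,1.5,1],[0,0,0,0,0,1.2,1],[0,0,0,0,0,0.5,1],[0,0,0,0,0,0,1]]]}'
python3 d.py .4158 -.222 .149 93.1
```

```text
time: 12.8
tool_pos: [0.4168, -0.2208, 0.1519]
orientation: [-0.029, 1.0, 0.001, -0.001]
contact_force: [-0.5, 0.0, -2.4]
width: 0.337
grip_force: 60.9
t 12.8 pos [ 0.4168 -0.2208  0.1519] w 0.337 g 60.9 F [-0.5  0.  -2.4]
turn [ 0.06 -0.07  0.17] shift cm [ 0.1  -0.12  0.29]
```

```bash
python3 -m crank '{"series":[[[0,0,0,0.1,-0.1,0.15,1],[0,0,0,0,0,0.1,1],[0,0,0,0,0,0,1],[0,0,0,0,0,0,-0.3],[0,0,0,0,0,0,-0.3],[0,0,0,0,0,0,-0.3],[0,0,0,0,0,-1,-0.3],[0,0,0,0,0,-3,-0.3],[0,0,0,0,0,-3,-0.3],[0,0,0,0,0,-1.5,-0.3]]]}'
python3 d.py .5923 -.0013 .2 87.4
python3 - <<'E'
from fit import *
im,W,c=cloud('top');save(im[170:270,130:380],'top2.png',3)
for y0,y1 in((-.37,-.27),(-.26,-.18)):
    P=reg(W,.34,.50,y0,y1,.1,.16);print(np.round(np.percentile(P[:,1],[2,98]),4),np.round(np.percentile(P[:,0],[2,98]),4),P[:,2].max())
E
```

```text
time: 14.05
tool_pos: [0.4165, -0.2225, 0.238]
orientation: [-0.028, 1.0, -0.001, 0.001]
contact_force: [0.3, -0.4, 0.5]
width: 0.65
grip_force: 0.0
t 14.05 pos [ 0.4165 -0.2225  0.238 ] w 0.65 g 0.0 F [ 0.3 -0.4  0.5]
turn [-0.13  0.17  5.86] shift cm [-16.56  22.89   3.8 ]
[-0.3456 -0.31  ] [0.3681 0.4152] 0.1401497573331334Traceback (most recent call last):
  File "<stdin>", line 4, in <module>
    return _quantile_unchecked(
        a, q, axis, out, overwrite_input, method, keepdims, weights)
    return _ureduce(a,
                    func=_quantile_ureduce_func,
    ...<5 lines>...
                    overwrite_input=overwrite_input,
                    method=method)
    r = func(a, **kwargs)
    result = _quantile(arr,
                       quantiles=q,
    ...<2 lines>...
                       out=out,
                       weights=wgt)
    slices_having_nans = np.isnan(arr[-1, ...])
                                  ~~~^^^^^^^^^
IndexError: index -1 is out of bounds for axis 0 with size 0
```

View pics/top2.png

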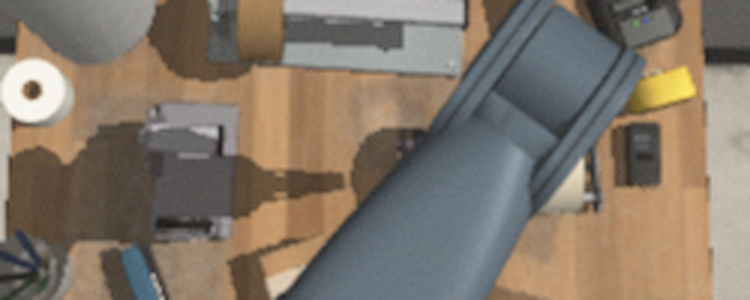

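The arm hides the cradle here; only the clear roll's edge shows, at (568,185). I'll move to the brown roll and look again from there.

```bash
python3 -m crank '{"series":[[[0,0,5.86,0,0,0,-0.3],[0,0,0,-2,2.89,0,-0.3],[0,0,0,-3,4,0,-0.3],[0,0,0,-3,4,0,-0.3],[0,0,0,-3,4,0,-0.3],[0,0,0,-3,4,0,-0.3],[0,0,0,-2.56,4,0,-0.3],[0,0,0,0,0,0,-0.3],[0,0,0,0,0,0,-0.3],[0,0,0,0,0,0,-0.3]]]}'
python3 d.py .5923 -.0013 .152 87.4
python3 - <<'E'
from fit import *
im,W,c=cloud('wrist');save(im,'wrist3.png',1)
P=reg(W,.48,.68,-.06,.06,.134,.17)
print('brown',len(P),'y',np.round(np.percentile(P[:,1],[1,3,50,97,99]),4))
im,W,c=cloud('top')
for y0,y1 in((-.37,-.27),(-.26,-.18)):
    P=reg(W,.34,.50,y0,y1,.1,.16);print(len(P),P.size and (np.round(np.percentile(P[:,1],[2,98]),4),np.round(np.percentile(P[:,0],[2,98]),4),P[:,2].max()))
im,W,c=cloud('scene');save(im[100:300,150:450],'s3.png',2)
E
```

```text
time: 15.35
tool_pos: [0.5909, -0.0019, 0.2352]
orientation: [0.023, 1.0, -0.0, -0.0]
contact_force: [0.5, 0.3, 0.4]
width: 0.65
grip_force: 0.0
t 15.35 pos [ 0.5909 -0.0019  0.2352] w 0.65 g 0.0 F [0.5 0.3 0.4]
turn [-0.02 -0.03 -0.08] shift cm [-0.13  0.06  8.32]
brown 8652 y [-0.0239 -0.0225 -0.0006  0.0213  0.0225]
496 (array([-0.3439, -0.2972]), array([0.372 , 0.4703]), np.float64(0.14187823174527353))
353 (array([-0.2348, -0.2043]), array([0.3618, 0.4718]), np.float64(0.14914094373235387))
```

View pics/s3.png

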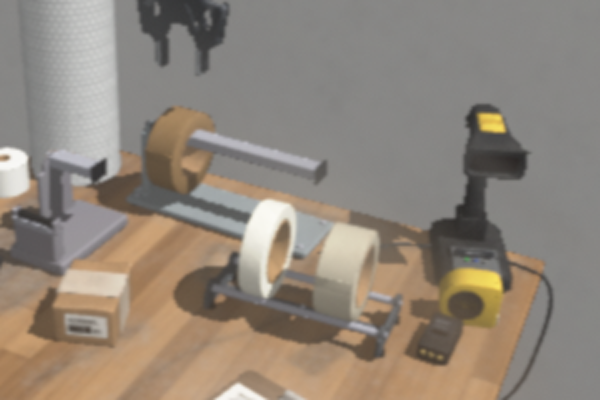

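View pics/wrist3.png

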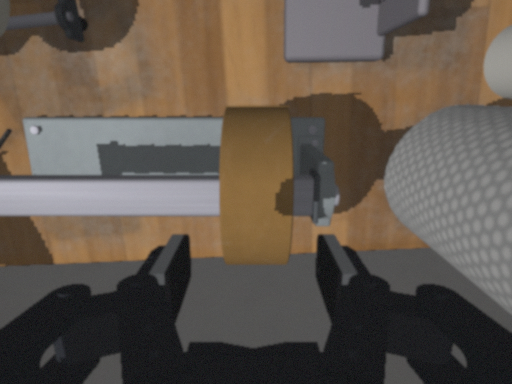

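Both rolls stand on the cradle at (268,250) and (345,270). The brown roll is centred in the jaws at (256,185).

```bash
python3 -m crank '{"series":[[[0,0,0,-0.13,0.08,2,-0.3],[0,0,0,0,0,2.5,-0.3],[0,0,0,0,0,2,-0.3],[0,0,0,0,0,1.2,-0.3],[0,0,0,0,0,0.5,-0.3],[0,0,0,0,0,0,-0.3],[0,0,0,0,0,0,1],[0,0,0,0,0,0,1],[0,0,0,0,0,0,1],[0,0,0,0,0,0,1]]]}'
python3 d.py .5796 -.278 .179 87.4
```

```text
time: 16.75
tool_pos: [0.5935, -0.0001, 0.1546]
orientation: [0.023, 1.0, -0.0, 0.001]
contact_force: [-1.0, -0.3, 5.1]
width: 0.524
grip_force: 62.1
t 16.75 pos [ 5.935e-01 -1.000e-04  1.546e-01] w 0.524 g 62.1 F [-1.  -0.3  5.1]
turn [-0.01  0.12  0.  ] shift cm [  0.13 -27.82  -2.44]
```

```bash
python3 -m crank '{"series":[[[0,0,0,0,0,-0.8,1],[0,0,0,0,0,-1,1],[0,0,0,0,0,-0.75,1],[0,0,0,0.02,-2,0,1],[0,0,0,0.02,-3.5,0,1],[0,0,0,0.02,-3.5,0,1],[0,0,0,0.02,-3.5,0,1],[0,0,0,0.02,-3.5,0,1],[0,0,0,0,-3,0,1],[0,0,0,0,-2,0,1]]]}'
python3 d.py .5796 -.278 .179 87.4
```

```text
time: 18.0
tool_pos: [0.5816, -0.2122, 0.1783]
orientation: [0.024, 1.0, -0.0, -0.0]
contact_force: [-0.3, 0.8, -2.8]
width: 0.525
grip_force: 61.9
t 18.0 pos [ 0.5816 -0.2122  0.1783] w 0.525 g 61.9 F [-0.3  0.8 -2.8]
turn [-0.01 -0.05 -0.12] shift cm [-0.1  -6.58 -0.07]
```

```bash
python3 -m crank '{"series":[[[0,0,0,-0.1,-2.5,0,1],[0,0,0,0,-2.5,0,1],[0,0,0,0,-1.8,0,1],[0,0,0,0,0,0,1],[0,0,0,0,0,-2,1],[0,0,0,0,0,-3.5,1],[0,0,0,0,0,-3.5,1],[0,0,0,0,0,-2.5,1],[0,0,0,0,0,0,1],[0,0,0,0,0,0,1]]]}'
python3 d.py .434 -.025 .29 88
python3 - <<'E'
from fit import *
im,W,c=cloud('top')
D=reg(W,.33,.5,.0,.14,.118,.13);A=D[(D[:,1]>.045)&(D[:,1]<.105)&(D[:,0]>.4)]
k,o=line(A);print('axle',k,np.polyval(k,.078),np.percentile(D[D[:,0]>.41][:,1],[1,3,97,99]))
N=reg(W,.3,.375,.03,.14,.06,.1);print('nose',np.percentile(N[:,1],[2,98]),np.percentile(N[:,0],[2,98]))
E
```

```text
time: 19.25
tool_pos: [0.5802, -0.277, 0.2925]
orientation: [0.022, 1.0, 0.001, -0.001]
contact_force: [0.5, 0.4, -3.9]
width: 0.523
grip_force: 62.0
t 19.25 pos [ 0.5802 -0.277   0.2925] w 0.523 g 62.0 F [ 0.5  0.4 -3.9]
turn [ 0.07 -0.08 -0.55] shift cm [15.49 24.68  0.25]
axle [0.0691692  0.43337239] 0.4387675886404764 [0.03940782 0.03955424 0.12248157 0.12568878]
nose [0.04815845 0.11553151] [0.33689764 0.36023265]
```

```bash
python3 -m crank '{"series":[[[0,0,-0.55,1,2,0,1],[0,0,0,1.5,3.5,0,1],[0,0,0,1.5,4,0,1],[0,0,0,1.5,4,0,1],[0,0,0,1.5,4,0,1],[0,0,0,1.5,4,0,1],[0,0,0,0,3.2,0,1],[0,0,0,0,0,0,1],[0,0,0,0,0,0,1],[0,0,0,0,0,0,1]]]}'
python3 d.py .437 .005 .1805 88
python3 - <<'E'
from fit import *
im,W,c=cloud('wrist');save(im,'wrist4.png',1)
D=reg(W,.33,.5,.0,.14,.112,.13);print(len(D))
A=D[(D[:,1]>.045)&(D[:,1]<.105)&(D[:,0]>.4)]
k,o=line(A);print('axle',k,np.polyval(k,.078),np.percentile(D[D[:,0]>.41][:,1],[1,3,97,99]),np.round(o,3).tolist())
E
```

```text
time: 20.55
tool_pos: [0.5042, -0.0286, 0.2931]
orientation: [0.019, 1.0, -0.0, -0.001]
contact_force: [-0.0, -0.2, -1.2]
width: 0.53
grip_force: 62.4
t 20.55 pos [ 0.5042 -0.0286  0.2931] w 0.53 g 62.4 F [-0.  -0.2 -1.2]
turn [-0.01 -0.07 -0.12] shift cm [ 6.83  3.13 11.26]
3898
axle [0.03699968 0.43752946] 0.44041543189947346 [0.0374466  0.03785188 0.12090432 0.12365216] [[0.048, 0.439, 0.027], [0.054, 0.44, 0.027], [0.06, 0.44, 0.027], [0.066, 0.44, 0.027], [0.072, 0.44, 0.027], [0.078, 0.44, 0.027], [0.084, 0.441, 0.027], [0.09, 0.441, 0.027], [0.096, 0.441, 0.027], [0.102, 0.441, 0.027]]
```

View pics/wrist4.png

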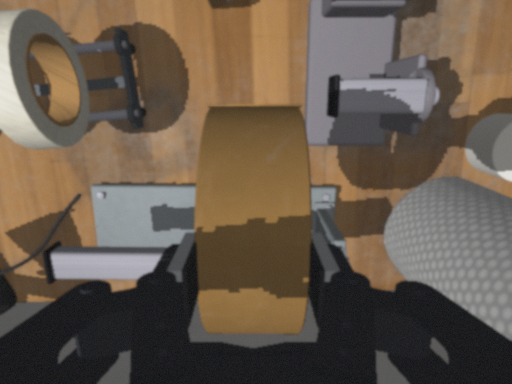

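The dispenser's axle runs along row 97, from the cap at (333,97) to the plate at (430,97). The brown roll is square in the jaws.

```bash
python3 -m crank '{"series":[[[0,0,0,2,0.8,0,1],[0,0,0,3,1,0,1],[0,0,0,1.74,0.83,0,1],[0,0,0,0,0,2,1],[0,0,0,0,0,3,1],[0,0,0,0,0,3,1],[0,0,0,0,0,2.2,1],[0,0,0,0,0,1,1],[0,0,0,0,0,0,1],[0,0,0,0,0,0,1]]]}'
python3 d.py .4404 .0785 .1805 88
```

```text
time: 21.85
tool_pos: [0.4387, 0.0006, 0.183]
orientation: [0.018, 1.0, -0.0, 0.001]
contact_force: [0.6, -0.6, -2.3]
width: 0.522
grip_force: 62.5
t 21.85 pos [0.4387 0.0006 0.183 ] w 0.522 g 62.5 F [ 0.6 -0.6 -2.3]
turn [-0.01  0.12 -0.07] shift cm [0.1  7.79 0.25]
```

```bash
python3 -m crank '{"series":[[[0,0,0,0.1,0,0.2,1],[0,0,0,0,1.3,0,1],[0,0,0,0,2,0,1],[0,0,0,0,2,0,1],[0,0,0,0,1.5,0,1],[0,0,0,0,1,0,1],[0,0,0,0,0,0,1],[0,0,0,0,0,0.5,1],[0,0,0,0,0,0.5,1],[0,0,0,0,0,0,1]]]}'
python3 d.py .4404 .0785 .1546 88
```

```text
time: 23.1
tool_pos: [0.4392, 0.0785, 0.1689]
orientation: [0.018, 1.0, -0.0, -0.001]
contact_force: [-0.1, 0.3, -1.7]
width: 0.527
grip_force: 62.5
t 23.1 pos [0.4392 0.0785 0.1689] w 0.527 g 62.5 F [-0.1  0.3 -1.7]
turn [-0.01 -0.1  -0.1 ] shift cm [-0.12  0.01  1.43]
```

```bash
python3 -m crank '{"series":[[[0,0,0,-0.1,0,0.6,1],[0,0,0,0,0,0.5,1],[0,0,0,0,0,0.2,1],[0,0,0,0,0,0,1],[0,0,0,0,0,0,-0.3],[0,0,0,0,0,0,-0.3],[0,0,0,0,0,0,-0.3],[0,0,0,0,0,-1.5,-0.3],[0,0,0,0,0,-3,-0.3],[0,0,0,0,0,-3.5,-0.3]]]}'
python3 d.py .4165 -.2205 .24 93.1
python3 - <<'E'
from fit import *
im,W,c=cloud('wrist');save(im,'wrist5.png',1)
P=reg(W,.36,.52,.0,.14,.134,.17);print(len(P),np.percentile(P[:,1],[1,3,50,97,99]),np.percentile(P[:,2],[98]))
E
```

```text
time: 24.35
tool_pos: [0.4405, 0.0788, 0.2383]
orientation: [0.018, 1.0, -0.0, -0.0]
contact_force: [0.3, 0.4, 1.2]
width: 0.654
grip_force: 0.0
t 24.35 pos [0.4405 0.0788 0.2383] w 0.654 g 0.0 F [0.3 0.4 1.2]
turn [-0.   -0.01 -5.15] shift cm [  4.02 -29.76  -0.17]
8521 [0.05512566 0.0562981  0.07828537 0.1000485  0.1013869 ] [0.151513]
```

View pics/wrist5.png

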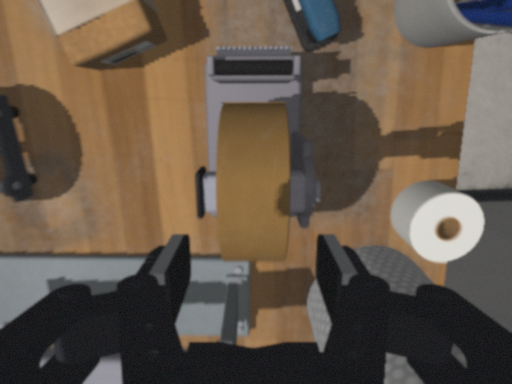

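Brown hangs between plate and cap at (255,185), released. Next is the paper roll.

```bash
python3 -m crank '{"series":[[[0,0,-5.15,0,0,-0.2,-0.3],[0,0,0,0.5,-2.76,0,-0.3],[0,0,0,0.6,-4.5,0,-0.3],[0,0,0,0.6,-4.5,0,-0.3],[0,0,0,0.6,-4.5,0,-0.3],[0,0,0,0.6,-4.5,0,-0.3],[0,0,0,0.6,-4.5,0,-0.3],[0,0,0,0.52,-4.5,0,-0.3],[0,0,0,0,0,0,-0.3],[0,0,0,0,0,0,-0.3]]]}'
python3 d.py .4165 -.2205 .149 93.1
python3 - <<'E'
from fit import *
im,W,c=cloud('wrist')
for y0,y1 in((-.37,-.27),(-.26,-.18)):
    P=reg(W,.34,.50,y0,y1,.115,.16);print(len(P),P.size and (np.round(np.percentile(P[:,1],[2,50,98]),4),np.round(np.percentile(P[:,0],[2,98]),4),P[:,2].max()))
E
```

```text
time: 25.65
tool_pos: [0.4168, -0.2203, 0.2395]
orientation: [-0.027, 1.0, 0.0, 0.0]
contact_force: [-0.8, -0.5, -0.1]
width: 0.645
grip_force: 0.0
t 25.65 pos [ 0.4168 -0.2203  0.2395] w 0.645 g 0.0 F [-0.8 -0.5 -0.1]
turn [ 0.01  0.04 -0.02] shift cm [ 0.03 -0.02  9.05]
8161 (array([-0.3456, -0.3208, -0.2989]), array([0.3815, 0.4619]), np.float64(0.137284991119219))
5739 (array([-0.2373, -0.2225, -0.2076]), array([0.3687, 0.4613]), np.float64(0.1450095023759675))
```

```bash
python3 -m crank '{"series":[[[0,0,0,0,-0.15,2.5,-0.3],[0,0,0,0,0,3,-0.3],[0,0,0,0,0,2,-0.3],[0,0,0,0,0,1,-0.3],[0,0,0,0,0,0.6,-0.3],[0,0,0,0,0,0,-0.3],[0,0,0,0,0,0,1],[0,0,0,0,0,0,1],[0,0,0,0,0,0,1],[0,0,0,0,0,0,1]]]}'
python3 d.py .5798 -.275 .181 87.4
```

```text
time: 26.95
tool_pos: [0.4173, -0.2224, 0.149]
orientation: [-0.027, 1.0, -0.001, 0.001]
contact_force: [-0.7, 1.5, 6.4]
width: 0.332
grip_force: 61.3
t 26.95 pos [ 0.4173 -0.2224  0.149 ] w 0.332 g 61.3 F [-0.7  1.5  6.4]
turn [-0.07  0.1   5.7 ] shift cm [-16.47  -4.52  -3.2 ]
```

```bash
python3 -m crank '{"series":[[[0,0,0,0,0,-1,1],[0,0,0,0,0,-2,1],[0,0,5.7,0,0,-0.1,1],[0,0,0,-2.8,-1.5,0,1],[0,0,0,-2.8,-1.5,0,1],[0,0,0,-2.8,-1.52,0,1],[0,0,0,-4,0,0,1],[0,0,0,-4.07,0,0,1],[0,0,0,0,0,0,1],[0,0,0,0,0,0,1]]]}'
python3 d.py .5898 -.055 .1790 87.4
```

```text
time: 28.2
tool_pos: [0.5784, -0.2743, 0.1777]
orientation: [0.023, 1.0, 0.001, -0.001]
contact_force: [-0.8, 0.5, -2.2]
width: 0.335
grip_force: 60.4
t 28.2 pos [ 0.5784 -0.2743  0.1777] w 0.335 g 60.4 F [-0.8  0.5 -2.2]
turn [ 0.06 -0.16  0.01] shift cm [-0.14 21.96 -0.13]
```

```bash
python3 -m crank '{"series":[[[0,0,0,-0.14,0,-0.1,1],[0,0,0,0,2,0,1],[0,0,0,0,2.5,0,1],[0,0,0,0,3.5,0,1],[0,0,0,0,3.5,0,1],[0,0,0,0,3.5,0,1],[0,0,0,0,3.5,0,1],[0,0,0,0,3,0,1],[0,0,0,0,2.4,0,1],[0,0,0,0,0,0,1]]]}'
python3 d.py .5908 -.035 .153 87.4
```

```text
time: 29.45
tool_pos: [0.5907, -0.0325, 0.1803]
orientation: [0.021, 1.0, 0.0, 0.0]
contact_force: [-0.0, -0.8, -2.0]
width: 0.335
grip_force: 60.5
t 29.45 pos [ 0.5907 -0.0325  0.1803] w 0.335 g 60.5 F [-0.  -0.8 -2. ]
turn [0.04 0.01 0.25] shift cm [-0.02 -0.25  2.73]
```

```bash
python3 -m crank '{"series":[[[0,0,0,0,0,0.8,1],[0,0,0,0,0,1.1,1],[0,0,0,0,0,0.6,1],[0,0,0,0,0,0.15,1],[0,0,0,0,0,0,-0.3],[0,0,0,0,0,0,-0.3],[0,0,0,0,0,0,-0.3],[0,0,0,0,0,-1.5,-0.3],[0,0,0,0,0,-3,-0.3],[0,0,0,0,0,-3.5,-0.3]]]}'
python3 d.py .4212 -.322 .145 93.1
```

```text
time: 30.7
tool_pos: [0.5913, -0.0358, 0.2347]
orientation: [0.023, 1.0, 0.0, -0.0]
contact_force: [0.1, 0.5, -0.7]
width: 0.649
grip_force: 0.0
t 30.7 pos [ 0.5913 -0.0358  0.2347] w 0.649 g 0.0 F [ 0.1  0.5 -0.7]
turn [ 0.   -0.01 -5.7 ] shift cm [ 18.53 -27.66   8.97]
```

```bash
python3 -m crank '{"series":[[[0,0,-5.7,0,0,0,-0.3],[0,0,0,1.53,-2.66,0,-0.3],[0,0,0,3,-4.5,0,-0.3],[0,0,0,3,-4.5,0,-0.3],[0,0,0,3,-4.5,0,-0.3],[0,0,0,3,-4.5,0,-0.3],[0,0,0,3,-4,0,-0.3],[0,0,0,2,-3,0,-0.3],[0,0,0,0,0,0,-0.3],[0,0,0,0,0,0,-0.3]]]}'
python3 d.py .4212 -.322 .145 93.1
python3 - <<'E'
from fit import *
im,W,c=cloud('wrist');save(im,'wrist6.png',1)
P=reg(W,.34,.50,-.37,-.27,.115,.16);print(len(P),(np.round(np.percentile(P[:,1],[2,50,98]),4),np.round(np.percentile(P[:,0],[2,98]),4),P[:,2].max()))
im,W,c=cloud('top')
P=reg(W,.48,.68,-.1,.045,.134,.17);print(len(P),np.round(np.percentile(P[:,1],[2,50,98]),4),np.round(np.percentile(P[:,2],[98]),4))
E
```

```text
time: 31.95
tool_pos: [0.4218, -0.322, 0.2343]
orientation: [-0.027, 1.0, -0.0, 0.001]
contact_force: [0.5, -0.1, -0.3]
width: 0.65
grip_force: 0.0
t 31.95 pos [ 0.4218 -0.322   0.2343] w 0.65 g 0.0 F [ 0.5 -0.1 -0.3]
turn [-0.02  0.07 -0.01] shift cm [0.06 0.   8.93]
7743 (array([-0.3462, -0.3236, -0.3011]), array([0.3814, 0.462 ]), np.float64(0.137122867076042))
219 [-0.0507 -0.0354 -0.0218] [0.152]
```

Paper is hung at y ≈ −0.036. Next I'll grasp the clear roll.

```bash
python3 -m crank '{"series":[[[0,0,0,0,-0.1,2.5,-0.3],[0,0,0,0,0,3,-0.3],[0,0,0,0,0,2,-0.3],[0,0,0,0,0,1,-0.3],[0,0,0,0,0,0.45,-0.3],[0,0,0,0,0,0,-0.3],[0,0,0,0,0,0,1],[0,0,0,0,0,0,1],[0,0,0,0,0,0,1],[0,0,0,0,0,0,1]]]}'
python3 d.py .5798 -.280 .18 87.4
```

```text
time: 33.3
tool_pos: [0.422, -0.3236, 0.1452]
orientation: [-0.027, 1.0, -0.001, 0.001]
contact_force: [-0.7, 1.7, 4.5]
width: 0.524
grip_force: 62.4
t 33.3 pos [ 0.422  -0.3236  0.1452] w 0.524 g 62.4 F [-0.7  1.7  4.5]
turn [-0.09  0.1   5.7 ] shift cm [-15.57   5.08  -3.48]
```

```bash
python3 -m crank '{"series":[[[0,0,0,0,0,-1,1],[0,0,0,0,0,-2.4,1],[0,0,5.7,0,0,0,1],[0,0,0,-2.57,1.5,0,1],[0,0,0,-3.5,1.5,0,1],[0,0,0,-3.5,1.5,0,1],[0,0,0,-3.5,0.58,0,1],[0,0,0,-2.5,0,0,1],[0,0,0,0,0,0,1],[0,0,0,0,0,0,1]]]}'
python3 d.py .5860 -.14 .1792 87.4
```

```text
time: 34.55
tool_pos: [0.5784, -0.2793, 0.1769]
orientation: [0.023, 1.0, 0.0, -0.001]
contact_force: [0.3, -0.1, -2.3]
width: 0.529
grip_force: 61.8
t 34.55 pos [ 0.5784 -0.2793  0.1769] w 0.529 g 61.8 F [ 0.3 -0.1 -2.3]
turn [ 0.05 -0.13 -0.01] shift cm [-0.12 13.95 -0.23]
```

```bash
python3 -m crank '{"series":[[[0,0,0,-0.12,0,-0.2,1],[0,0,0,0,1.95,0,1],[0,0,0,0,2.5,0,1],[0,0,0,0,3.5,0,1],[0,0,0,0,3.5,0,1],[0,0,0,0,2.5,0,1],[0,0,0,0,0,0,1],[0,0,0,0,0,1,1],[0,0,0,0,0,0.6,1],[0,0,0,0,0,0,1]]]}'
python3 d.py .5860 -.14 .1532 87.4
```

```text
time: 35.8
tool_pos: [0.5859, -0.1406, 0.1622]
orientation: [0.023, 1.0, 0.0, -0.001]
contact_force: [-0.1, -0.0, -1.7]
width: 0.522
grip_force: 62.0
t 35.8 pos [ 0.5859 -0.1406  0.1622] w 0.522 g 62.0 F [-0.1 -0.  -1.7]
turn [ 0.04 -0.15 -0.06] shift cm [-0.01  0.06  0.9 ]
```

```bash
python3 -m crank '{"series":[[[0,0,0,0,0,0.5,1],[0,0,0,0,0,0.3,1],[0,0,0,0,0,0,1],[0,0,0,0,0,0,-0.3],[0,0,0,0,0,0,-0.3],[0,0,0,0,0,0,-0.3],[0,0,0,0,0,-1.5,-0.3],[0,0,0,0,0,-3,-0.3],[0,0,0,0,0,-3.5,-0.3],[0,0,0,0,0,-1,-0.3]]]}'
python3 -m crank '{"series":[[[0,0,0,1,0,-2,-0.3],[0,0,0,4,0,0,-0.3],[0,0,0,4,0,0,-0.3],[0,0,0,4,0,0,-0.3],[0,0,0,2,0,0,-0.3],[0,0,0,0,0,0,-0.3],[0,0,0,0,0,0,-0.3],[0,0,0,0,0,0,-0.3],[0,0,0,0,0,0,-0.3],[0,0,0,0,0,0,-0.3]]]}'
python3 - <<'E'
from fit import *
im,W,c=cloud('scene');save(im[80:320,100:450],'s4.png',2)
im,W,c=cloud('top')
for a,b,x0,x1 in((-.1,.045,.48,.68),(-.2,-.1,.48,.68),(.03,.13,.36,.52)):
    P=reg(W,x0,x1,a,b,.134,.17);print(len(P),P.size and (np.round(np.percentile(P[:,1],[2,50,98]),4),np.round(np.percentile(P[:,2],[98]),4)))
E
```

```text
time: 37.05
tool_pos: [0.5883, -0.1407, 0.2502]
orientation: [0.023, 1.0, -0.001, 0.003]
contact_force: [-0.3, -0.9, -0.3]
width: 0.649
grip_force: 0.0
time: 38.3
tool_pos: [0.4373, -0.1333, 0.2656]
orientation: [0.023, 1.0, 0.0, -0.0]
contact_force: [0.1, 0.1, -0.1]
width: 0.651
grip_force: 0.0
228 (array([-0.0506, -0.0353, -0.0194]), array([0.1513]))
0 0
421 (array([0.056 , 0.0796, 0.1019]), array([0.1555]))
```

View pics/s4.png

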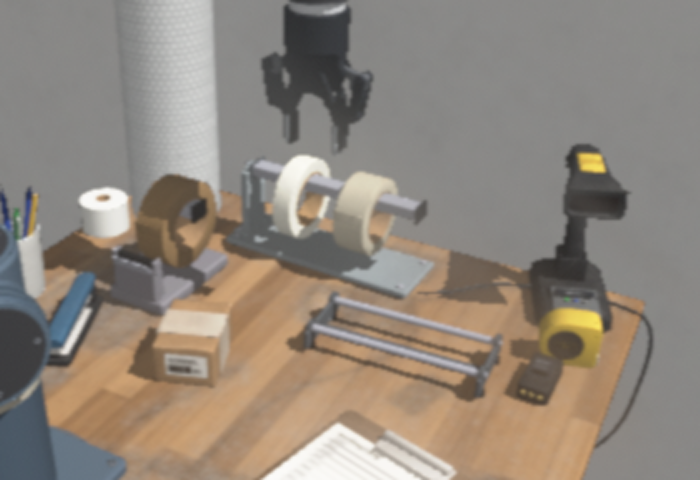

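Brown hangs on the dispenser at (177,220). Paper is inside at (300,195) and clear outside at (365,212) on the holder arm. The bystanders have not moved and the hand is clear, so I'm handing in.

```bash
python3 -c "
from workcell import close_job;print(close_job())"
```

```text
the job is handed in; nothing more can be done
None
```

I handed the job in at about 38 s: the last pictures show brown on the dispenser axle, paper inside and clear nearest the open end on the holder arm, the bystanders in place and the gripper clear; no verdict came back.

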